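# Hold a bayonet lamp home in the spring-return test socket

### The arm

A 6-joint arm with a two-finger parallel gripper is mounted at the origin on a cart in front of the work surface, level with it; the furniture and walls round the work are solid. World frame = base frame: x ahead of the robot, y to its left, z up, the work surface at z = 0. Lengths are in m, angles in rad, forces in N, time in s.
With the tool pointing down it reaches from about 0.25 to 0.8 m from the base axis. Payload 3.9 kg.
Tool frame: the origin (TCP) lies midway between the tips of the shut fingers; the grasp point (between the pads) lies 19 mm behind it; z points along the fingers, y is the line along which they close (so a half turn about z gives the same grasp; the last joint's range is limited). The gripper opens to 85 mm and grips with 20 to 120 N. Pads are 22 mm wide; open, the fingers measure 114 mm over their backs; the gripper's body (76 mm by 85 mm) begins 54 mm behind the grasp point. The pads swing forward as they close: fully open they stand 13 mm farther back than shut.
Start: joints at [0, 0.26, -0.138, 1.173, 0, 1.571], TCP at [0.525, -0, 0.231] pointing down, gripper open.
Joint ranges: [-2.78, 2.78], [-0.83, 1.72], [-1.28, 1.37], [-1.9, 2.12], [-1.57, 1.48], [-3.14, 3.14]. Speed limits (rad/s): [2.57, 2.57, 3.14, 3.14, 3.14, 3.14].

### API

Orientations are given as a unit quaternion [x, y, z, w].
In Python, from bench import env gives the robot as it stands.
- The arm moves only by the shell command python3 -m jog 'ROWS' [OPENING]. ROWS is JSON, a list of rows, each an object with "dp": the shift along the tool's x, y, z scaled (see below), a list of three; "delta_rot": the turn, a rotation vector about the tool's x, y, z scaled (see below), a list of three. In form: [{"dp": [dx, dy, dz], "delta_rot": [rx, ry, rz]}, ...]. A call has 1 to 12 rows; each row shifts and turns the commanded pose from where the row before left it, along the tool's axes as they then stand; what a row does not reach is not made up. The controller multiplies each number of a shift by 0.15 m and each number of a turn by pi/2 rad. A row lasts 1/8 s, in which the tool goes at most 62.5 mm and 10.7 degrees, less where a joint would pass 70% of its speed; a pose out of reach is approached as far as the arm can. A call with a number of a shift or a turn outside -1 to 1 is refused whole. A call with a gripper value outside its range is refused whole. OPENING is the opening, from 0 (shut) to 1 (fully open), set as the call begins (- or left out, the last holds). The fingers move at their own pace and stop on an object; the grip force is fixed at half the most. Time passes only in rows, so rows that do not move let the fingers close. It gives the time, the measured TCP pose, the force, the opening and the grip force at its end, in the units of the state.
- env.sense(): the state, without advancing time (a new reading comes with each control period).
- env.get_image(name): name is "scene" or "side" or "wrist"; returns a dict with "image" (384x512x3 uint8, red, green, blue), "camera_matrix" (3x3 intrinsics, pixels), "R" (3x3) and "t" (3): a world point X has camera coordinates R X + t. Camera axes: x right, y down, z forward; pixel columns grow to the right and rows downward; lengths in m; the calibration is good to about 2 mm. A picture is of the moment at which its call begins. There is no depth.
- env.close_job(): hands the job in; it is judged then, once.
The state is a dict: "t": time; "joint_pos": joint angles; "dq": joint speeds; "effort": joint torques, N m; "position": TCP position; "tcp_rot": TCP orientation; "force": force on the tool from outside, world axes, zero at the start; "ft_torque": the same for the moment, N m; "width": finger opening in m; "finger_force": force on a finger pad.
Only numpy, scipy, OpenCV 4.12 (cv2) and the standard library are available. Lean on these libraries where they do the work, as an engineer would, in place of code of your own. Each camera call takes 0.05 s, during which the arm holds its last target. There are 200 camera calls.

### The job

Fit the orange lamp module into the test socket: line its pins up with the two slots, push it in against the spring contact, then, still pushed in, twist it a quarter turn clockwise (seen from above) against the return spring until it stops. The socket springs back if it is let go, so finish with the gripper still holding the lamp, pushed in and turned to the stop; leave the blue lamp, dropper bottle, lens box and iris where they stand.

Things in the scene. Friction and masses are not known exactly. Their poses are not given: they have to be found in the camera images.
- lamp_orange: lamp module to fit, orange collar and lens, standing upright. Origin: centre of its foot's underside, z up its axis. Stem 30 mm dia, z 0-22, foot bevelled; 6 mm cross pin along x at z 9, out to 23 mm each side; collar 54 mm dia, z 22-27; black grip block z 27-63, 42 mm long along x, 22 thick along y: pinch across y. Same after half a turn. About 0.15 kg
- lamp_blue: bystander: same shape and size as the orange lamp module, but with blue collar and lens; origin: centre of its foot's underside, z up. Leave it alone
- socket: black round bayonet socket, 66 mm outer dia, on a grey 96 x 76 mm plate, fixed to the desk. Origin: centre of the plate's underside, at desk height; z up its axis. Top face z 36. Mouth 34 mm dia with two slots 12 mm wide along its x axis (+x and -x, white strokes) for the pins. Green strokes at +y and -y: where the grip's long side points after the turn
- socket_mouth (a point): point on the socket's axis at its top face (socket z 36 mm). Lip from z 29.5 to 35.5, hollow below it for the pins to turn clockwise. Pins are under the lip when the lamp's foot is below socket z 17.5; the collar meets the top face at foot z 14: turn with the foot at about z 15. Pins that miss the slots rest on the lip, foot at z 29.5
- contact (a joint): sprung brass contact in the middle of the socket, pressed down by the lamp's foot: 0 = up (its top at z 30 mm), 0.018 m = fully down; = 0.030 m minus the foot's height. Push needed 2.5 N at 0, about 6 N at 0.015
- rotor (a joint): sprung ring inside the socket with two vanes that the lamp's pins push round: 0 = at rest, grows clockwise seen from above, stop at 1.36 rad. The pins meet the vanes after about 0.13 rad of turn, so at the stop the lamp has turned about 1.5 rad from the slots. Return torque 0.1 N m at rest, 0.2 N m at the stop, plus friction under the lip
- dropper: brown dropper bottle, 33 mm diameter, 102 mm tall; origin: centre of its underside. Bystander
- lens_box_b: flat white lens box, 47 x 45 x 19 mm; origin: centre of its underside. Bystander
- iris_post: black iris disc on a based post, 26 x 58 x 116 mm; origin: centre of its underside. Bystander

How it is judged:
On the way, in this order (a step that is already met when the one before it is completed fails the run):
1. the orange lamp is pushed into the socket with its pins through the slots, not yet turned (value of joint contact above 0.0112 m and z of lamp_orange in the frame of socket below 0.0195 m and horizontal distance between lamp_orange and socket below 0.004 m and angle between the x axis of lamp_orange and the x axis of socket, either way round below 0.35 rad), for 0.05 s.
2. kept in, it is turned clockwise to the stop (value of joint contact above 0.0112 m and value of joint rotor above 1.1 rad), for 0.2 s.
At the end, for the whole second after the job is handed in: The gripper holds the orange lamp (2 N or more), upright within 0.15 rad, within 4 mm of the socket axis, pins under the lip (contact pressed over 11.2 mm, foot below 19.5 mm), ring held turned past 1.1 rad, grip over 1.15 rad from the slots (all of step 2 and horizontal distance between lamp_orange and socket below 0.004 m and z of lamp_orange in the frame of socket below 0.0195 m and angle between the x axis of lamp_orange and the x axis of socket, either way round above 1.15 rad and angle between lamp_orange's own z axis and vertical below 0.15 rad and contact force between the fingers and lamp_orange above 2 N); the arm keeps its last pose, push and grip.
It fails at once if the blue lamp is shifted more than 20 mm (distance of lamp_blue from where it was at the start of the episode above 0.02 m).
It fails at once if the dropper bottle is shifted more than 20 mm (distance of dropper from where it was at the start of the episode above 0.02 m).
It fails at once if the lens box is shifted more than 20 mm (distance of lens_box_b from where it was at the start of the episode above 0.02 m).
It fails at once if the iris is shifted more than 20 mm (distance of iris_post from where it was at the start of the episode above 0.02 m).
It also fails if it takes over 45 s, if anything falls off the work surface, if the arm or the gripper's body presses on something with over 40 N, if the wrist force passes 120 N, or if a joint passes its speed limit or range.

## Working session

There is one attempt and no reset: what is moved stays moved. The work goes in short steps, Python scripts to look and compute and a shell command to move; the robot and the scene stay as the last step left them, time stands still between calls to the robot, and variables do not carry over. Pictures are saved under pics/ and viewed, at most 10 in all, crops included, and the job is handed in when it is done.

```bash
mkdir -p pics
python3 - <<'E'
from bench import env
import cv2,numpy as np
s=env.sense();print(s)
ims=[]
for n in("scene","side"):
    d=env.get_image(n);np.savez('pics/%s0.npz'%n,**d);ims.append(d['image'][:,:,::-1]);cv2.imwrite('pics/%s0.png'%n,d['image'][:,:,::-1]);print(n,np.round(d['R'],3).tolist(),np.round(d['t'],3),d['camera_matrix'].tolist())
E
```

```text
{'t': 0.0, 'joint_pos': array([-2.22747042e-05,  2.60712899e-01, -1.39390516e-01,  1.17267386e+00,
        1.74517386e-05,  1.57080145e+00]), 'dq': array([ 3.72942842e-04,  4.11564029e-05, -4.42183202e-05,  1.68173941e-04,
       -1.97876183e-05,  1.03408016e-03]), 'effort': array([-3.22425103e-04, -4.05677426e+01,  2.53926122e+01,  1.89446745e-02,
       -4.02533055e-05,  2.61086342e-05]), 'position': array([ 5.24320093e-01, -6.08753794e-06,  2.30441628e-01]), 'tcp_rot': array([ 7.07116127e-01,  7.07096741e-01, -6.94194970e-04, -7.06547218e-04]), 'force': array([-0.50845536, -0.37861933,  0.56410379]), 'ft_torque': array([-0.03255694, -0.00525421, -0.04785824]), 'finger_force': 0.0, 'width': 0.08552599124982928}
scene [[-0.681, -0.732, -0.007], [-0.555, 0.522, -0.647], [0.478, -0.437, -0.762]] [0.486 0.302 0.686] [[400.43305021451, 0.0, 250.6312149148715], [0.0, 400.43305021451, 189.5843704609527], [0.0, 0.0, 1.0]]
side [[-0.895, -0.446, -0.014], [-0.2, 0.43, -0.881], [0.399, -0.785, -0.474]] [0.573 0.112 0.751] [[424.94186143970177, 0.0, 257.1389316763208], [0.0, 424.94186143970177, 190.17192478773998], [0.0, 0.0, 1.0]]
```

View pics/scene0.png

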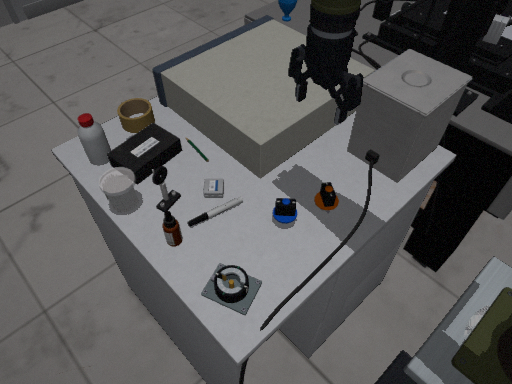

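View pics/side0.png

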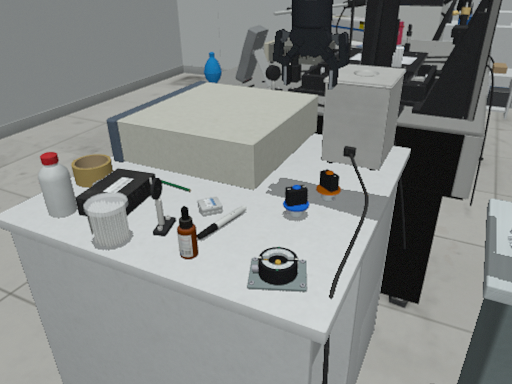

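The scene picture shows the orange lamp at about (327,197), blue lamp (285,209) and socket (232,285). The side picture shows them at (329,186), (296,200) and (278,266). Next I'll enlarge the lamp and socket.

```bash
cat > h.py <<'E'
import numpy as np,cv2
def ray(d,uv,z):
    K,R,t=d['camera_matrix'],d['R'],d['t']
    r=R.T@np.linalg.inv(K)@np.array([uv[0],uv[1],1.]);c=-R.T@t
    return c+r*(z-c[2])/r[2]
def tri(obs):
    A=[];b=[]
    for d,uv in obs:
        P=d['camera_matrix']@np.c_[d['R'],d['t']]
        for i in(0,1):
            q=uv[i]*P[2]-P[i];A.append(q[:3]);b.append(-q[3])
    return np.linalg.lstsq(np.array(A),np.array(b),rcond=None)[0]
def orange(im):
    h=cv2.cvtColor(im,cv2.COLOR_RGB2HSV);return ((h[...,0]>5)&(h[...,0]<16)&(h[...,1]>190)&(h[...,2]>90)).astype(np.uint8)
E
python3 - <<'E'
from h import *
D={n:dict(np.load(f'pics/{n}0.npz')) for n in('scene','side')}
tiles=[]
for n,cs in(('scene',[(327,195),(232,285)]),('side',[(329,183),(278,266)])):
    im=D[n]['image'];row=[]
    for c in cs:
        x,y=c;row.append(cv2.resize(im[y-30:y+30,x-40:x+40,::-1],None,fx=5,fy=5,interpolation=cv2.INTER_CUBIC))
    tiles.append(np.hstack(row))
    m=orange(im);k,l,st,ce=cv2.connectedComponentsWithStats(m)
    print(n,[(st[i].tolist(),ce[i].round(1).tolist()) for i in range(1,k) if st[i,4]>8])
    for i in range(1,k):
        if st[i,4]>8: print(ray(D[n],ce[i],.0245).round(4))
cv2.imwrite('pics/z.png',np.vstack(tiles))
E
```

```text
scene [([326, 188, 6, 4, 18], [328.9, 189.2]), ([315, 193, 23, 17, 76], [323.5, 202.7])]
[ 0.4861 -0.0329  0.0245]
[0.4689 0.0063 0.0245]
side [([326, 171, 7, 4, 13], [328.8, 172.3]), ([317, 185, 4, 8, 14], [318.0, 188.4]), ([330, 187, 10, 7, 19], [336.2, 190.4]), ([178, 226, 17, 7, 37], [185.9, 230.4])]
[ 0.4917 -0.0793  0.0245]
[0.4879 0.0073 0.0245]
[ 4.493e-01 -4.000e-04  2.450e-02]
[0.6547 0.2681 0.0245]
```

View pics/z.png

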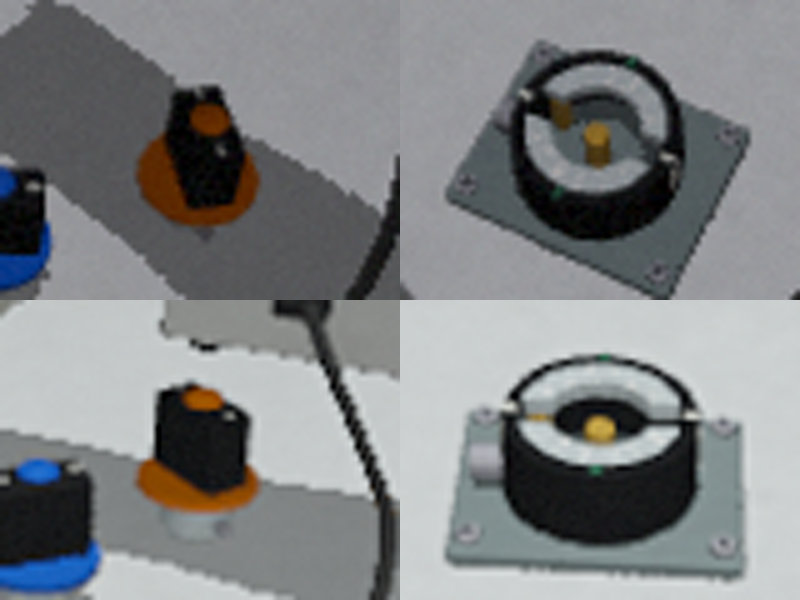

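The crops show the lens and collar in both views, with white dots at the grip ends. On the socket, the white strokes are at scene (217.4,274) and (245.6,286.6), and the green ones at (238.2,267.4) and (223.6,293.6).

Run:
```python
from h import *
S,Q=[dict(np.load(f'pics/{n}0.npz')) for n in('scene','side')]
def a(p,q):return np.degrees(np.arctan2(*(q-p)[1::-1]))
print('collar',ray(S,(326.6,200.4),.025),ray(Q,(328.6,189.2),.025),tri([(S,(326.6,200.4)),(Q,(328.6,189.2))]))
print('lens',tri([(S,(328.8,189)),(Q,(329.6,173))]),ray(S,(328.8,189),.065),ray(Q,(329.6,173),.065))
dots=lambda d,p,q:a(ray(d,p,.063),ray(d,q,.063))
print('grip ang',dots(S,(328,183.4),(331.4,195)),dots(Q,(327,170),(335.4,175.4)))
for d,w,g in((S,[(217.4,274),(245.6,286.6)],[(238.2,267.4),(223.6,293.6)]),(Q,[(259.6,257.6),(296.4,259)],[(279,247.4),(277.4,270)])):
    w=[ray(d,x,.036) for x in w];g=[ray(d,x,.036) for x in g]
    print('sock',sum(w)/2,sum(g)/2,np.linalg.norm(w[0]-w[1]),np.linalg.norm(g[0]-g[1]),a(*w),a(*g))
print('blue',ray(S,(285,213),.025),'dropper',ray(S,(174,241),0),'iris',ray(S,(167,203),0), 'box',ray(S,(400,170),0))
```

```text
collar [ 0.46827303 -0.00357151  0.025     ] [0.46556281 0.00226266 0.025     ] [ 0.46907753 -0.00671412  0.0203557 ]
lens [ 0.46926251 -0.00579737  0.06030785] [ 0.46833535 -0.00244015  0.065     ] [0.46544785 0.00418403 0.065     ]
grip ang 142.521097745619 143.77879448930815
sock [0.46119259 0.28355685 0.036     ] [0.46158809 0.28388435 0.036     ] 0.060040267361997635 0.060039417519435354 -158.90842421647727 111.64960089628002
sock [0.45984584 0.28568401 0.036     ] [0.45944404 0.28541586 0.036     ] 0.060011694165396014 0.060007801229460575 -158.1489823211403 111.47837284596706
blue [0.50729605 0.08921903 0.025     ] dropper [0.62959218 0.30104983 0.        ] iris [0.72524582 0.25170971 0.        ] box [ 0.41774986 -0.22664076  0.        ]
```

```bash
python3 -m jog '[{"dp":[0,-0.093,0.13],"delta_rot":[0,0,0]},{"dp":[0,-0.093,0.13],"delta_rot":[0,0,0]},{"dp":[-0.01,-0.093,0.13],"delta_rot":[0,0,0]},{"dp":[-0.01,-0.093,0.13],"delta_rot":[0,0,0]},{"dp":[0,0,0],"delta_rot":[0,0,-0.118]},{"dp":[0,0,0],"delta_rot":[0,0,-0.118]},{"dp":[0,0,0],"delta_rot":[0,0,-0.118]},{"dp":[0,0,0],"delta_rot":[0,0,-0.118]},{"dp":[0,0,0],"delta_rot":[0,0,-0.117]},{"dp":[0,0,0],"delta_rot":[0,0,0]}]' 0.6
python3 - <<'E'
from h import *
from bench import env
s=env.sense();print(s['joint_pos'],s['position'],s['tcp_rot'])
d=env.get_image('wrist');np.savez('pics/w1.npz',**d);cv2.imwrite('pics/w1.png',d['image'][:,:,::-1]);print(d['R'],d['t'])
m=orange(d['image']);k,l,st,ce=cv2.connectedComponentsWithStats(m)
print([(st[i].tolist(),ce[i].round(1).tolist()) for i in range(1,k) if st[i,4]>30])
E
```

```text
t: 1.35
position: [0.4688, -0.003, 0.153]
tcp_rot: [0.318, 0.948, -0.0, -0.0]
force: [0.3, -0.8, -1.3]
width: 0.0511
finger_force: 0.0
[-6.39939505e-03  2.15923497e-01 -4.12835435e-01  9.42857189e-01
  9.34929038e-06  6.41341973e-01] [ 0.46883329 -0.00299729  0.15299523] [ 3.18238361e-01  9.48010642e-01 -1.23514677e-04 -3.90873228e-04]
[[ 6.03658475e-01  7.97242943e-01  3.66125105e-04]
 [ 7.53184471e-01 -5.70448599e-01  3.27569151e-01]
 [ 2.61361050e-01 -1.97464135e-01 -9.44827136e-01]] [-0.28029195 -0.37140782  0.18361521]
[([221, 150, 61, 56, 1357], [251.6, 175.3]), ([241, 186, 22, 20, 339], [251.4, 195.5])]
```

View pics/w1.png

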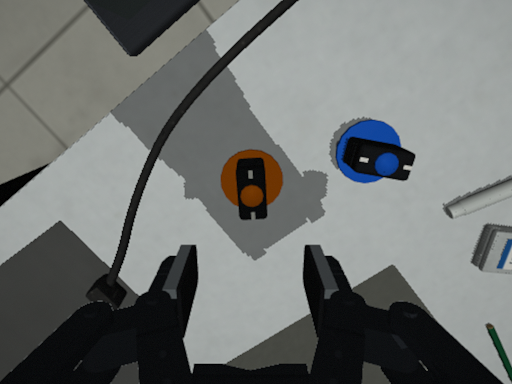

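The wrist picture shows the orange lamp's collar at (251,180), the lens at (251,195) and grip-end marks near (251,174) and (253,215). The fingers are clear of the blue lamp at (368,152).

```bash
cat >> h.py <<'E'
def lamp(d,zc=.027,zl=.063):
    im=d['image'];m=orange(im);k,l,st,ce=cv2.connectedComponentsWithStats(m)
    i=sorted(range(1,k),key=lambda i:-st[i,4])[:2]
    c,n=cv2.findContours((l==i[0]).astype(np.uint8),0,1)
    h=cv2.convexHull(np.vstack(c));P=np.array([ray(d,p[0],zc)[:2] for p in h])
    A=np.c_[2*P,np.ones(len(P))];x=np.linalg.lstsq(A,(P**2).sum(1),rcond=None)[0]
    (u,v)=ce[i[1]]
    g=im.max(2);y0,y1,x0,x1=int(v-50),int(v+35),int(u-25),int(u+25)
    return x[:2],np.sqrt(x[2]+x[:2]@x[:2]),ray(d,ce[i[1]],zl),ce[i[1]]
E
python3 - <<'E'
from h import *
d=dict(np.load('pics/w1.npz'));print(lamp(d))
im=d['image'];g=im.max(2)
w=((im.min(2)>140)).astype(np.uint8);w[:, :235]=0;w[:,270:]=0;w[:160]=0;w[225:]=0
k,l,st,ce=cv2.connectedComponentsWithStats(w)
for i in range(1,k):print(st[i],ce[i],ray(d,ce[i],.063))
b=((g<45)).astype(np.uint8);k,l,st,ce=cv2.connectedComponentsWithStats(b)
for i in range(1,k):
    if st[i,4]>100 and 220<ce[i][0]<280 and ce[i][1]<220:
        c,_=cv2.findContours((l==i).astype(np.uint8),0,1);print(st[i],cv2.minAreaRect(c[0]))
for v in(170,180,205,210,215):
    r=np.where(b[v,225:280])[0]+225;print(v,r.min(),r.max(),ray(d,((r.min()+r.max())/2,v),.063))
E
```

```text
(array([ 0.46854543, -0.0019033 ]), np.float64(0.026138390018339883), array([ 0.46927212, -0.00248016,  0.063     ]), array([251.4159292 , 195.48082596]))
[ 236  158   31   62 1201] ((250.9867401123047, 188.30088806152344), (60.86488342285156, 28.536651611328125), 86.18592071533203)
170 236 264 [0.45283628 0.00863349 0.063     ]
180 237 264 [0.4591578  0.00430944 0.063     ]
205 239 266 [ 0.47589591 -0.00645203  0.063     ]
210 239 266 [ 0.47916746 -0.00891662  0.063     ]
215 239 266 [ 0.48247436 -0.01140783  0.063     ]
```

```bash
python3 -m jog '[{"dp":[0.0,0.005,0.16],"delta_rot":[0,0,-0.01]},{"dp":[0,0,0.16],"delta_rot":[0,0,0]},{"dp":[0,0,0.16],"delta_rot":[0,0,0]},{"dp":[0,0,0.16],"delta_rot":[0,0,0]},{"dp":[0,0,0.1],"delta_rot":[0,0,0]},{"dp":[0,0,0.053],"delta_rot":[0,0,0]},{"dp":[0,0,0],"delta_rot":[0,0,0]}]' 0.6
python3 -m jog '[{"dp":[0,0,0],"delta_rot":[0,0,0]},{"dp":[0,0,0],"delta_rot":[0,0,0]},{"dp":[0,0,0],"delta_rot":[0,0,0]},{"dp":[0,0,0],"delta_rot":[0,0,0]},{"dp":[0,0,0],"delta_rot":[0,0,0]},{"dp":[0,0,0],"delta_rot":[0,0,0]}]' 0
```

```text
t: 2.28
position: [0.4693, -0.0024, 0.034]
tcp_rot: [0.31, 0.951, -0.0, -0.0]
force: [-0.1, 0.1, -0.2]
width: 0.0513
finger_force: 0.0
t: 3.02
position: [0.4705, -0.0024, 0.0352]
tcp_rot: [0.31, 0.951, 0.0, 0.001]
force: [0.2, -0.1, 6.2]
width: 0.0212
finger_force: 59.1
```

```bash
python3 -m jog '[{"dp":[0,0,-0.175],"delta_rot":[0,0,0]},{"dp":[0,0,-0.175],"delta_rot":[0,0,0]},{"dp":[0,0,-0.175],"delta_rot":[0,0,0]},{"dp":[0,0,-0.175],"delta_rot":[0,0,0]},{"dp":[0.147,0.189,0],"delta_rot":[0,0,0]},{"dp":[0.147,0.189,0],"delta_rot":[0,0,0]},{"dp":[0.147,0.189,0],"delta_rot":[0,0,0]},{"dp":[0.147,0.189,0],"delta_rot":[0,0,0]},{"dp":[0.147,0.189,0],"delta_rot":[0,0,0]},{"dp":[0.147,0.189,0],"delta_rot":[0,0,0]},{"dp":[0.147,0.189,0],"delta_rot":[0,0,0]},{"dp":[0.147,0.189,0],"delta_rot":[0,0,0]}]'
python3 -m jog '[{"dp":[0,0,0],"delta_rot":[0,0,-0.107]},{"dp":[0,0,0],"delta_rot":[0,0,-0.107]},{"dp":[0,0,0],"delta_rot":[0,0,-0.107]},{"dp":[0,0,0],"delta_rot":[0,0,-0.107]},{"dp":[0,0,0],"delta_rot":[0,0,-0.107]},{"dp":[0,0,0],"delta_rot":[0,0,-0.106]},{"dp":[0,0,0],"delta_rot":[0,0,0]},{"dp":[0,0,0],"delta_rot":[0,0,0]}]'
python3 - <<'E'
from h import *
from bench import env
s=env.sense();print(s['joint_pos'],s['position'],s['tcp_rot'],2*np.degrees(np.arctan2(s['tcp_rot'][1],s['tcp_rot'][0])))
L=[]
for n in('scene','side','wrist'):
    d=env.get_image(n);np.savez(f'pics/{n}2.npz',**d);L.append(d['image'][:,:,::-1])
c=lambda im,x,y:cv2.resize(im[y:y+100,x:x+133],(400,300),interpolation=cv2.INTER_CUBIC)
cv2.imwrite('pics/c2.png',np.vstack([np.hstack([c(L[0],165,215),c(L[1],210,190)]),np.hstack([cv2.resize(L[2],(400,300)),np.zeros((300,400,3),np.uint8)])]))
E
```

```text
t: 4.53
position: [0.4601, 0.2857, 0.1389]
tcp_rot: [0.31, 0.951, -0.0, -0.0]
force: [0.3, 0.3, -0.7]
width: 0.0211
finger_force: 58.9
t: 5.52
position: [0.4605, 0.2846, 0.1391]
tcp_rot: [-0.186, 0.983, -0.0, -0.0]
force: [0.0, 0.1, -1.2]
width: 0.0214
finger_force: 58.8
[ 5.53635946e-01  3.43294195e-01 -2.68249340e-01  9.59927307e-01
 -5.44463786e-06  1.79028838e-01] [0.46045108 0.28461156 0.13908217] [-1.86210281e-01  9.82509856e-01 -1.23345179e-04 -3.13904493e-04] 201.46340637343403
```

View pics/c2.png

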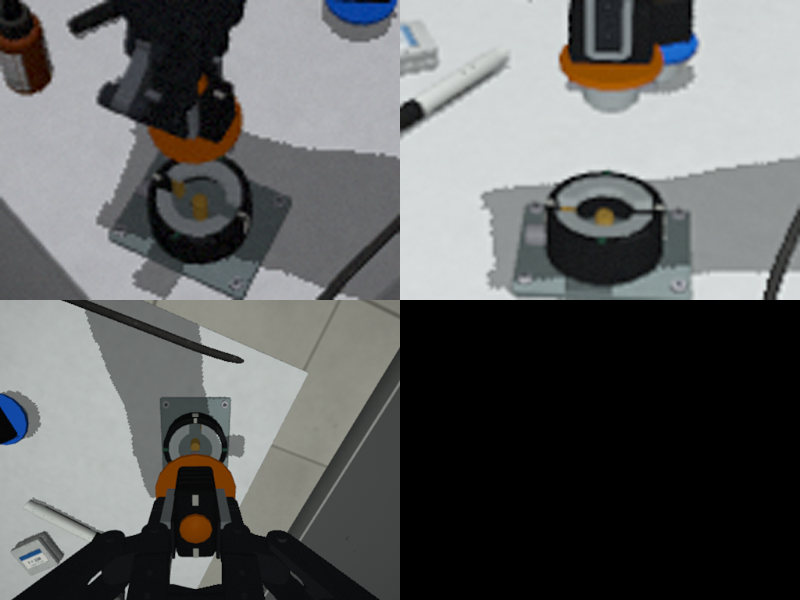

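The picture shows the lamp held upright above the socket, centred sideways in the wrist view, with the slots along the view's vertical. I'll measure the collar against the socket within each view.

Run:
```python
from h import *
from scipy.optimize import least_squares
D={n:dict(np.load(f'pics/{n}2.npz')) for n in('scene','side','wrist')}
box={'scene':(205,240,250,275),'side':(390//2+200,190,440,225),'wrist':(190,190,310,330)}
for n,d in D.items():
    m=orange(d['image']);k,l,st,ce=cv2.connectedComponentsWithStats(m)
    big=[i for i in range(1,k) if st[i,4]>25];print(n,[(st[i].tolist(),ce[i].round(1).tolist()) for i in big])
w=D['wrist'];h=cv2.cvtColor(w['image'],cv2.COLOR_RGB2HSV)
for nm,mm in(('green',(h[...,0]>50)&(h[...,0]<85)&(h[...,1]>110)),('white',h[...,2]>150)):
    mm=mm.astype(np.uint8);mm[:130]=0;mm[215:]=0;mm[:,:200]=0;mm[:,300:]=0
    if nm=='white':mm&=(h[...,1]<40).astype(np.uint8)
    k,l,st,ce=cv2.connectedComponentsWithStats(mm)
    for i in range(1,k):
        if st[i,4]>2:print(nm,st[i],ce[i].round(1),ray(w,ce[i],.036).round(4))
cv2.imwrite('pics/c3.png',cv2.resize(w['image'][130:330,170:330,::-1],(480,600),interpolation=cv2.INTER_CUBIC))
```

```text
scene [([215, 250, 30, 19, 195], [229.9, 262.7])]
side [([263, 205, 27, 12, 43], [272.5, 210.6]), ([178, 225, 17, 9, 44], [186.1, 230.5])]
wrist [([199, 198, 102, 56, 2263], [250.0, 223.0]), ([230, 276, 41, 35, 1096], [250.1, 292.9])]
green [209 189   6   5  28] [211.7 191. ] [0.4726 0.2569 0.036 ]
green [285 189   6   5  25] [287.1 191.1] [0.4509 0.3123 0.036 ]
white [284 130   8   5  14] [286.9 131.5] [0.4079 0.2934 0.036 ]
white [294 130   6  44 234] [296.7 152.1] [0.4195 0.3065 0.036 ]
white [286 136   5   2   5] [288.  136.8] [0.4113 0.2957 0.036 ]
white [277 173   2   2   3] [277.7 173.3] [0.4402 0.2997 0.036 ]
white [279 176   2   2   3] [279.3 176.3] [0.442  0.3018 0.036 ]
white [291 199   9  16 126] [295.5 206.7] [0.4606 0.3239 0.036 ]
```

View pics/c3.png

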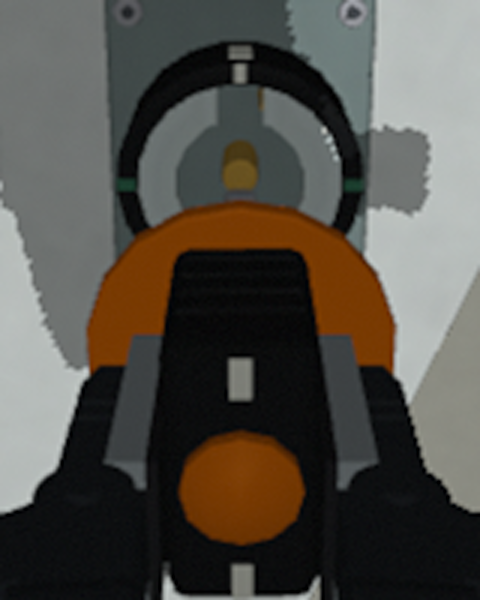

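The wrist close-up shows the green strokes level at rows 191, columns 211.7 and 287.1. The slot and grip both lie along column 250, so the alignment in turn is good.

Run:
```python
from h import *
from scipy.optimize import least_squares
D={n:dict(np.load(f'pics/{n}2.npz')) for n in('scene','side','wrist')}
def comp(d,at):
    m=orange(d['image']);k,l,st,ce=cv2.connectedComponentsWithStats(m)
    i=min(range(1,k),key=lambda i:np.hypot(*(ce[i]-at)) if st[i,4]>25 else 1e9);return (l==i)
def fit(P,r):
    f=least_squares(lambda c:np.hypot(P[:,0]-c[0],P[:,1]-c[1])-r,P.mean(0)+[.001,0],loss='soft_l1',f_scale=5e-4);return f.x.round(4),np.abs(f.fun).mean().round(4)
for z in(.128,.131):
    m=comp(D['wrist'],(250,223));P=[]
    for u in range(203,298,2):
        v=np.where(m[:,u])[0].min();P.append(ray(D['wrist'],(u,v-.5),z)[:2])
    print('wrist',z,fit(np.array(P),.027))
for n,at,u0,u1,thr in(('scene',(229.9,262.7),219,242,0),('side',(272.5,210.6),267,287,0)):
    m=comp(D[n],at)
    for z in(.123,.126):
        P=[]
        for u in range(u0,u1):
            q=np.where(m[:,u])[0]
            if len(q):P.append(ray(D[n],(u,q.max()+.5),z)[:2])
        print(n,z,fit(np.array(P),.027))
# lens in wrist at z
print(ray(D['wrist'],(250.1,292.9),.167),ray(D['wrist'],(250.1,292.9),.169))
```

```text
wrist 0.128 (array([0.4602, 0.2845]), np.float64(0.0002))
wrist 0.131 (array([0.4593, 0.2841]), np.float64(0.0002))
scene 0.123 (array([0.4227, 0.3127]), np.float64(0.0035))
scene 0.126 (array([0.4214, 0.3138]), np.float64(0.0035))
side 0.123 (array([0.451 , 0.3064]), np.float64(0.0012))
side 0.126 (array([0.4489, 0.311 ]), np.float64(0.0012))
[0.46019354 0.28454115 0.167     ] [0.45881631 0.28399807 0.169     ]
```

```bash
python3 -m jog '[{"dp":[-0.006,0,0.1],"delta_rot":[0,0,0]},{"dp":[-0.006,0,0.1],"delta_rot":[0,0,0]},{"dp":[0,0,0.1],"delta_rot":[0,0,0]},{"dp":[0,0,0.08],"delta_rot":[0,0,0]},{"dp":[0,0,0],"delta_rot":[0,0,0]},{"dp":[0,0,0],"delta_rot":[0,0,0]}]'
python3 - <<'E'
from h import *
from bench import env
s=env.sense();print(s['position'],s['force'])
L=[]
for n in('scene','side','wrist'):
    d=env.get_image(n);np.savez(f'pics/{n}3.npz',**d);L.append(d['image'][:,:,::-1])
c=lambda im,x,y:cv2.resize(im[y:y+75,x:x+100],(400,300),interpolation=cv2.INTER_CUBIC)
cv2.imwrite('pics/c4.png',np.vstack([np.hstack([c(L[0],185,230),c(L[1],230,210)]),np.hstack([cv2.resize(L[2][130:310,130:370],(400,300)),np.zeros((300,400,3),np.uint8)])]))
E
```

```text
t: 6.42
position: [0.4626, 0.2856, 0.0825]
tcp_rot: [-0.187, 0.982, 0.0, 0.0]
force: [0.6, 0.7, -1.9]
width: 0.0213
finger_force: 58.8
[0.46260451 0.28558307 0.08252127] [ 0.60430215  0.69457889 -1.94452615]
```

View pics/c4.png

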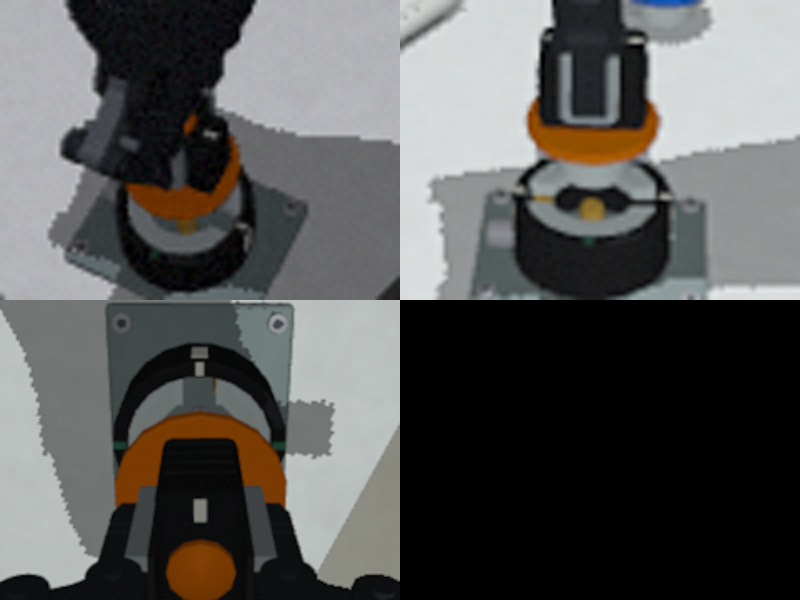

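The picture shows the lamp about 11 mm above the socket and looking concentric. In the wrist view the far white stroke and both green strokes are still visible, so I'll fit in all views.

Run:
```python
from h import *
from scipy.optimize import least_squares
D={n:dict(np.load(f'pics/{n}3.npz')) for n in('scene','side','wrist')}
def fit(P,r):
    f=least_squares(lambda c:np.hypot(P[:,0]-c[0],P[:,1]-c[1])-r,[.461,.285],loss='soft_l1',f_scale=5e-4);return f.x.round(4),np.abs(f.fun).mean().round(4)
def comp(d,lim):
    m=orange(d['image']);u0,u1,v0,v1=lim;M=np.zeros_like(m);M[v0:v1,u0:u1]=m[v0:v1,u0:u1];return M
w=D['wrist'];m=comp(w,(190,310,150,262));P=[]
us=np.where(m.any(0))[0]
for u in range(us.min()+4,us.max()-3,2):P.append(ray(w,(u,np.where(m[:,u])[0].min()-.5),.074)[:2])
print('wrist collar',fit(np.array(P),.027))
h=cv2.cvtColor(w['image'],cv2.COLOR_RGB2HSV);g=((h[...,0]>50)&(h[...,0]<90)&(h[...,1]>90)).astype(np.uint8);g[:150]=0;g[262:]=0
k,l,st,ce=cv2.connectedComponentsWithStats(g)
for i in range(1,k):
    if st[i,4]>3:print('green',st[i],ce[i].round(1),ray(w,ce[i],.036).round(4))
for n,lim in(('scene',(205,250,255,290)),('side',(255,400,225,255))):
    d=D[n];m=comp(d,lim);us=np.where(m.any(0))[0];P=[]
    for u in range(us.min()+3,us.max()-2):P.append(ray(d,(u,np.where(m[:,u])[0].max()+.5),.069)[:2])
    print(n,us.min(),us.max(),fit(np.array(P),.027))
```

```text
wrist collar (array([0.4618, 0.2852]), np.float64(0.0002))
green [198 214   8   6  46] [201.4 216.6] [0.4725 0.2569 0.036 ]
green [293 215   8   6  39] [297.1 217.2] [0.4509 0.3127 0.036 ]
scene 217 244 (array([0.4637, 0.2828]), np.float64(0.0006))
side 262 293 (array([0.4694, 0.2674]), np.float64(0.0064))
```

```bash
python3 -m jog '[{"dp":[0,-0.002,0.06],"delta_rot":[0,0,0]},{"dp":[0,0,0.05],"delta_rot":[0,0,0]},{"dp":[0,0,0.04],"delta_rot":[0,0,0]},{"dp":[0,0,0],"delta_rot":[0,0,0]},{"dp":[0,0,0],"delta_rot":[0,0,0]}]'
```

```text
t: 7.2
position: [0.4624, 0.2851, 0.06]
tcp_rot: [-0.187, 0.982, -0.0, -0.0]
force: [-1.4, -0.3, 2.0]
width: 0.0212
finger_force: 59.3
```

```bash
python3 -m jog '[{"dp":[0,0,0.03],"delta_rot":[0,0,0]},{"dp":[0,0,0.03],"delta_rot":[0,0,0]},{"dp":[0,0,0.007],"delta_rot":[0,0,0]},{"dp":[0,0,0],"delta_rot":[0,0,0]},{"dp":[0,0,0],"delta_rot":[0,0,0]}]'; python3 -c "
from bench import env
print(env.sense()['ft_torque'])"
```

```text
t: 7.82
position: [0.4625, 0.2852, 0.05]
tcp_rot: [-0.187, 0.982, -0.0, 0.0]
force: [-1.3, -1.3, 4.7]
width: 0.0214
finger_force: 59.5
[-0.24799181  0.26147635 -0.0865082 ]
```

```bash
python3 -m jog '[{"dp":[0,-0.001,0],"delta_rot":[0,0,0.08]},{"dp":[0,-0.001,0],"delta_rot":[0,0,0.08]},{"dp":[0,-0.001,0],"delta_rot":[0,0,0.08]},{"dp":[0,-0.001,0],"delta_rot":[0,0,0.08]},{"dp":[0,-0.001,0],"delta_rot":[0,0,0.08]},{"dp":[0,-0.001,0],"delta_rot":[0,0,0.08]},{"dp":[0,-0.001,0],"delta_rot":[0,0,0.08]},{"dp":[0,-0.001,0],"delta_rot":[0,0,0.08]},{"dp":[0,-0.001,0],"delta_rot":[0,0,0.08]},{"dp":[0,-0.001,0],"delta_rot":[0,0,0.08]},{"dp":[0,0,0],"delta_rot":[0,0,0]}]'; python3 -c "
from bench import env
print(env.sense()['ft_torque'],env.sense()['joint_pos'][5])"
```

```text
t: 9.2
position: [0.4626, 0.2844, 0.0501]
tcp_rot: [0.425, 0.905, 0.001, 0.0]
force: [-0.6, 1.0, 3.4]
width: 0.0213
finger_force: 59.8
[0.09305273 0.13936597 0.134209  ] 1.4284614467718195
```

```bash
python3 -m jog '[{"dp":[0,-0.001,0.0],"delta_rot":[0,0,0.05]},{"dp":[0,-0.001,0],"delta_rot":[0,0,0.05]},{"dp":[0,0,0],"delta_rot":[0,0,0.04]},{"dp":[0,0,0],"delta_rot":[0,0,0.02]},{"dp":[0,0,0],"delta_rot":[0,0,0.01]},{"dp":[0,0,0],"delta_rot":[0,0,0]},{"dp":[0,0,0],"delta_rot":[0,0,0]},{"dp":[0,0,0],"delta_rot":[0,0,0]}]'
python3 - <<'E'
from h import *
from bench import env
s=env.sense();print(s['ft_torque'],s['joint_pos'])
L=[]
for n in('scene','side','wrist'):
    d=env.get_image(n);np.savez(f'pics/{n}4.npz',**d);L.append(d['image'][:,:,::-1])
c=lambda im,x,y:cv2.resize(im[y:y+75,x:x+100],(400,300),interpolation=cv2.INTER_CUBIC)
cv2.imwrite('pics/c5.png',np.vstack([np.hstack([c(L[0],185,230),c(L[1],230,210)]),np.hstack([cv2.resize(L[2][130:310,130:370],(400,300)),np.zeros((300,400,3),np.uint8)])]))
E
```

```text
t: 10.2
position: [0.4625, 0.2841, 0.05]
tcp_rot: [0.542, 0.84, 0.001, 0.0]
force: [0.7, 2.4, 5.2]
width: 0.0213
finger_force: 59.8
[ 0.6873168  -0.16090298  0.20437756] [ 5.50651440e-01  4.29362101e-01 -3.96510435e-01  7.43628152e-01
  4.51688191e-04  1.69699050e+00]
```

View pics/c5.png

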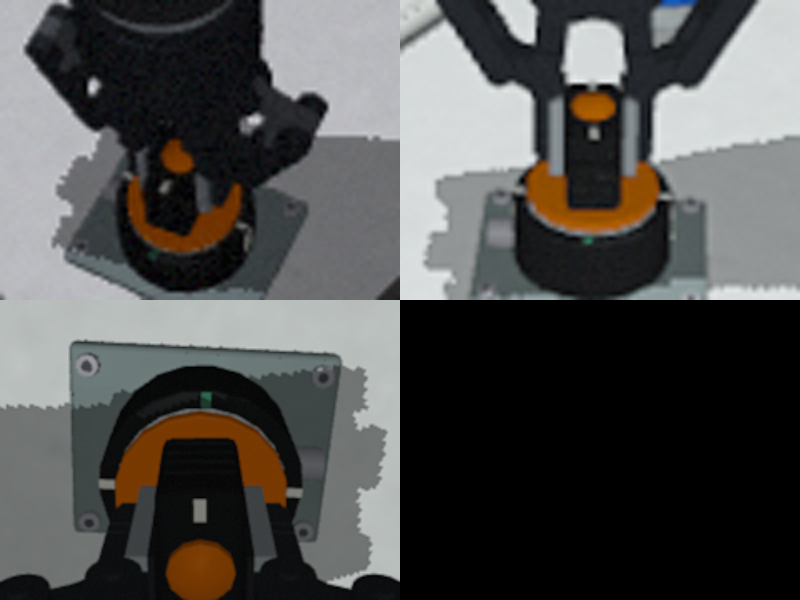

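The picture shows the collar seated concentrically just above the socket face. The grip mark lines up with the green stroke to within about 3°, and the lamp has turned about 87° with the reaction torque up.

```bash
python3 -c "
from bench import env
print(env.close_job())"
```

```text
the job is handed in; nothing more can be done
None
```

I handed the job in with the orange lamp still gripped, pushed in to a foot height of about 15 mm and turned about 87° clockwise. The end of the turn matches the stop, judged from the turn angle, reaction torque and final camera view. No verdict came back, and I didn't touch the bystander items.

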